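Fit the grinder's burr and hold its bayonet lid at pulse

ROBOT

A 6-joint arm with a two-finger parallel gripper is mounted at the origin on a cart in front of the work surface, level with it; the furniture and walls round the work are solid. World frame = base frame: x ahead of the robot, y to its left, z up, the work surface at z = 0. Lengths are in m, angles in degrees, forces in N, time in s.
With the tool pointing down it reaches from about 0.4 to 0.825 m from the base axis. Payload 7 kg.
Tool frame: the origin (TCP) lies midway between the tips of the shut fingers; the grasp point (between the pads) lies 19 mm behind it; z points along the fingers, y is the line along which they close (so a half turn about z gives the same grasp; the last joint's range is limited). The gripper opens to 88 mm and grips with 3 to 60 N. Pads are 19 mm wide; open, the fingers measure 130 mm over their backs; the gripper's body (78 mm by 193 mm) begins 47 mm behind the grasp point.
Start: joints at [89.616, 20.546, 0.682, 0, -70.136, -16.507], TCP at [0.196, 0.646, 0.227] pointing down, gripper open.
Joint ranges: [-176.03, 176.03], [-82.01, 121.73], [-58.28, 71.71], [-173.87, 95.51], [-174.79, -0.11], [-173.66, 173.66]. Speed limits (degrees/s): [136.94, 136.94, 172.46, 180, 180, 180].

INTERFACE

Orientations are given as [roll, pitch, yaw] about the fixed x, y, z axes, in that order (R = Rz(yaw) Ry(pitch) Rx(roll)).
In Python, from plant import r gives the robot as it stands. The module is installed in compiled form; this text tells all that it offers.
- The arm moves only by the tool play_rows, never from a script. Its argument "rows" is a list of rows, each an object with "slide": the shift along the tool's x, y, z as a fraction of full scale, a list of three; "delta_rot": the turn, a rotation vector about the tool's x, y, z as a fraction of full scale, a list of three; "fingers": the opening, from -1 (shut) to 1 (fully open). In form: [{"slide": [x, y, z], "delta_rot": [rx, ry, rz], "fingers": fingers}, ...]. A call has 1 to 8 rows; each row shifts and turns the commanded pose from where the row before left it, along the tool's axes as they then stand; what a row does not reach is not made up. Full scale, the value 1, is 0.15 m for a shift and 0.08 rad for a turn. A row lasts 1/8 s, in which the tool goes at most 62.5 mm and 10.7 degrees, less where a joint would pass 70% of its speed; a pose out of reach is approached as far as the arm can. A call with a number of a shift or a turn outside -1 to 1 is refused whole. A call with a gripper value outside its range is refused whole. The fingers move at their own pace and stop on an object; "squeeze" is the grip in N (left out, the last holds). Time passes only in rows, so rows that do not move let the fingers close. It gives the time, the measured TCP pose, the force, the opening and the grip force at its end, in the units of the state.
- r.get_state(): the state, without advancing time (a new reading comes with each control period).
- r.capture(name): name is "side" or "top" or "wrist"; returns a dict with "image" (480x640x3 uint8, blue, green, red), "fx", "fy", "cx", "cy" (pixels), "R" (3x3) and "t" (3): a world point X has camera coordinates R X + t; the wrist camera has in their place "T_tool_cam" (4x4, takes a point from camera to tool coordinates, whose origin is the TCP and whose axes are the flange's). Camera axes: x right, y down, z forward; pixel columns grow to the right and rows downward; lengths in m; the calibration is good to about 2 mm. A picture is of the moment at which its call begins: read the wrist's pose just before it. There is no depth.
- r.close_job(): hands the job in; it is judged then, once.
The state is a dict: "time_s": time; "joints": joint angles; "qd": joint speeds; "joint_torque": joint torques, N m; "tcp_pos": TCP position; "eef_rot": TCP orientation; "contact_force": force on the tool from outside, world axes, zero at the start; "moment": the same for the moment, N m; "gripper_width": finger opening in m; "gripper_force": force on a finger pad.
Only numpy, scipy, OpenCV 4.12 (cv2) and the standard library are available. Lean on these libraries where they do the work, as an engineer would, in place of code of your own. Each camera call takes 0.05 s, during which the arm holds its last target. There are 200 camera calls.

TASK

Stand the burr spindle upright in the grinder's bore, fully home, and let go of it; then drop the lid's lugs through the gaps of the collar until the lid is fully down and twist it clockwise, against the spring, to the pulse position: the grip bar pointing at the single broad rib, halfway to the lock. Never turn it on as far as the lock (the pair of thin ribs), and leave the other things on the bench where they are. Finish still gripping the lid and holding it at pulse, as the spring would turn it back.

Things in the scene. Friction and masses are not known exactly. Their poses are not given: they have to be found in the camera images.
- grinder: Grinder base fixed to the bench: round steel housing 116 mm across (foot 124), flat top 55 mm above the bench, central bore. Origin: centre of its underside, z up. On the top stands the bayonet collar, 100 mm outside, up to z = 70 mm; its lip (z 63 to 70) has a 79 mm opening and two entry gaps, 20 mm wide, on the grinder's +x and -x axis. Below it (z 55 to 63) runs a 90 mm wide groove.
- bore_mouth (a point): Centre of the mouth of the grinder's bore, 55 mm above the bench, level with the housing top. The bore is 26.5 mm across and 40 mm deep.
- gap (a point): Middle of the collar's entry gap on the grinder's +x axis, 45 mm from the centre, level with the collar's top (70 mm). The other gap lies opposite.
- pulse_rib (a point): Top of the pulse mark, a single broad upright rib on the collar's outside, 52 mm from the centre, 45 deg (0.785 rad) clockwise, seen from above, of the +x gap. The same rib stands opposite.
- lock_ribs (a point): Top of the lock mark, a pair of thin upright ribs on the collar's outside, about 78 deg clockwise of the +x gap; the same opposite.
- pulse_ring (a joint): Angle (rad) of a sprung ring in the groove, 0 at rest, growing clockwise seen from above. The lid's lugs meet its two dogs after 0.12 rad of turn from the gaps, then push it: joint = lid turn - 0.12, about 0.66 at the pulse rib. The spring resists with 0.06 N m at 0 plus 0.08 N m per rad and turns a released lid back. The lock engages at 1.15.
- burr_spindle: Loose steel burr spindle, 88 mm tall, 0.12 kg, standing on the bench. Origin: centre of its underside, z up. Pin 24 mm across, chamfered foot, 0 to 38 mm; flange 36 mm across, 38 to 42; cone to 62; round grip head 22 mm across, 64 to 88. Fully home its flange lies on the housing top: origin 17 mm above the bench, head 81 to 105 mm.
- lid: Loose hollow grey lid, 0.13 kg, standing open end down. Origin: centre of its underside, z up. Skirt 76 mm across, 68 inside, inner height 56; top at 62. Grip bar on top along the lid's x: 72 long, 14 thick, 62 to 86 high. Two lugs at the lower edge on +x and -x, 10 wide, 6 high, out to 43.5 mm from the axis; a half turn fits too. Fully down its underside is 55 mm above the bench.
- bar_top (a point): Centre of the top of the lid's grip bar, 86 mm above the lid's underside.
- pepper_mill: Bystander: wooden pepper mill, 58 mm across, 160 mm tall. Origin at the centre of its underside. Leave it alone.
- spice_a: Bystander: spice jar with a screw cap, 45 mm across, 106 mm tall. Origin at the centre of its underside. Leave it alone.
- timer: Bystander: round kitchen timer with a dial, 68 mm across, 50 mm tall, near the front edge. Origin at the centre of its underside. Leave it alone.
- gn_ninth: Bystander: small open steel gastronorm pan, 108x176x65 mm. Origin at the centre of its underside. Leave it alone.
- bench_scraper: Bystander: bench scraper lying flat, 108x152x24 mm. Origin at the centre of its underside. Leave it alone.
- peeler: Bystander: peeler lying flat, 170x25x18 mm. Origin at the centre of its underside. Leave it alone.
- spoon_0: Bystander: steel spoon lying flat, 188x38x15 mm. Origin at the centre of its underside. Leave it alone.

How it is judged:
By the outcome, as a careful person would: the job done as asked, in the order asked, and still so for the second after the job is handed in, while the arm keeps its last pose, push and grip.
It also fails if it takes over 58 s, if anything falls off the work surface, if the arm or the gripper's body presses on something with over 40 N, if the wrist force passes 120 N, or if a joint passes its speed limit or range.

## Working session

There is one attempt and no reset: what is moved stays moved. The work goes in short steps, Python scripts to look and compute and a tool call to move; the robot and the scene stay as the last step left them, time stands still between calls to the robot, and variables do not carry over. Pictures are saved under pics/ and viewed, at most 10 in all, crops included, and the job is handed in when it is done.

Besides the shell and the picture viewer there is one more tool, called after ">>>" by a JSON object that holds its "name" and its "arguments". play_rows: Moves the arm, as the interface text tells. Shift numbers are shares of 0.15 m and turn numbers shares of 0.08 rad, none past 1 either way. Its arguments: {"type":"object","properties":{"rows":{"type":"array"},"squeeze":{"type":"number"}},"required":["rows"]}

```bash
mkdir -p pics; cat > h.py <<'E'
import numpy as np, cv2
from plant import r
def cap(n,f=None):
    s=r.get_state(); c=r.capture(n)
    if f: cv2.imwrite('pics/'+f,c['image'])
    if 'R' in c: R=np.array(c['R']); t=np.array(c['t']).ravel(); C=-R.T@t; A=R.T
    else:
        from scipy.spatial.transform import Rotation as Ro
        T=np.eye(4);T[:3,:3]=Ro.from_euler('xyz',s['eef_rot'],degrees=True).as_matrix();T[:3,3]=s['tcp_pos']
        M=T@np.array(c['T_tool_cam']); C=M[:3,3];A=M[:3,:3]
    c['C']=C;c['A']=A
    return c
def ray(c,u,v):
    return c['A']@np.array([(u-c['cx'])/c['fx'],(v-c['cy'])/c['fy'],1.])
def onz(c,u,v,z):
    d=ray(c,u,v); return c['C']+d*(z-c['C'][2])/d[2]
def proj(c,X):
    p=c['A'].T@(np.array(X)-c['C']); return np.array([c['fx']*p[0]/p[2]+c['cx'],c['fy']*p[1]/p[2]+c['cy']])
E
python3 - <<'E'
from h import *
for n in('top','side'):
    c=cap(n,n+'0.png'); print(n,c['C'],c['A'][:,2],c['fx'])
print(r.get_state())
print(r.capture('wrist')['T_tool_cam'])
E
```

```text
top [-0.61550544 -0.42857983  1.71216464] [ 0.57639189  0.21074075 -0.78953196] 619.2228560857449
side [-0.01327975 -0.89583657  0.88194279] [ 0.44886301  0.66175899 -0.60049733] 492.3138639215034
{'time_s': 0.1, 'joints': array([ 8.96158798e+01,  2.05876600e+01,  6.38939427e-01, -1.65122289e-02,
       -7.01375955e+01, -1.65075425e+01]), 'qd': array([ 0.03829887, -0.11890314,  0.11315567,  0.03594675, -0.04697249,
       -0.06110558]), 'joint_torque': array([-2.30721467e-03, -5.84159195e+01,  2.93751526e+01,  7.01553226e+00,
        1.01396267e-02, -4.86639669e-05]), 'tcp_pos': array([0.19602904, 0.64544181, 0.2257159 ]), 'eef_rot': array([ 1.79912831e+02, -9.64446990e-03, -1.68972773e+01]), 'contact_force': array([ 0.50122656, -0.61067267,  0.39708713]), 'moment': array([-0.07898099, -0.06061072,  0.02497216]), 'gripper_force': 0.0, 'gripper_width': 0.08794084452406467}
[[-9.43744068e-04 -9.61656433e-01 -2.74255382e-01  7.24765469e-02]
 [ 9.99998895e-01 -5.92447694e-04 -1.36373582e-03  4.58726969e-04]
 [ 1.14896336e-03 -2.74256365e-01  9.61655929e-01 -1.58806408e-01]
 [ 0.00000000e+00  0.00000000e+00  0.00000000e+00  1.00000000e+00]]
```

View pics/top0.png

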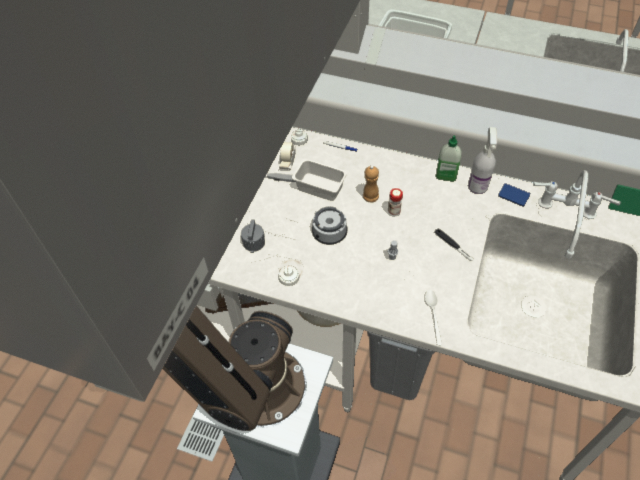

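View pics/side0.png

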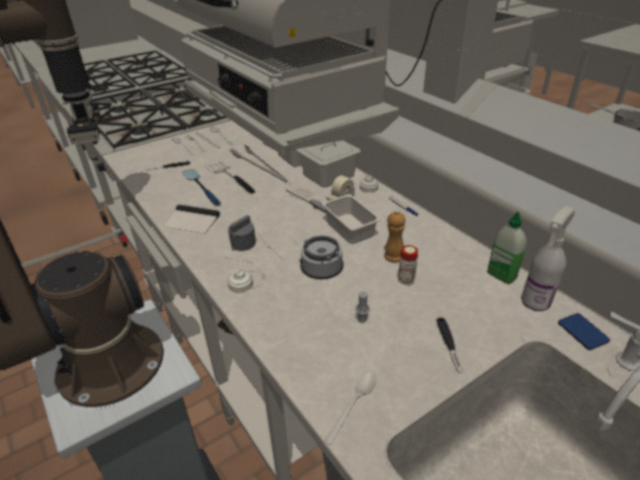

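The top view shows the lid near (253,237), the grinder at (330,225), the spindle at (393,250). In the side view they are at (242,235), (321,257) and (363,307).

```bash
python3 - <<'E'
from h import *
a=cap('top');b=cap('side')
for n,p,q,z in(('lidtop',(253,224),(240,222),.086),('lidbase',(254,244),(243,243),.01),('grinder',(329,219),(321,247),.07),('spin',(394,243),(364,297),.088),('spinbase',(393,257),(361,315),.005),('timer',(289,272),(240,280),.03),('mill',(371,170),(397,218),.15),('spice',(396,193),(409,252),.1)):
    print(n,onz(a,*p,z).round(3),onz(b,*q,z).round(3))
E
```

```text
lidtop [0.474 0.23  0.086] [0.458 0.219 0.086]
lidbase [0.448 0.224 0.01 ] [0.458 0.219 0.01 ]
grinder [0.585 0.002 0.07 ] [ 0.589 -0.002  0.07 ]
spin [ 0.544 -0.233  0.088] [ 0.545 -0.243  0.088]
spinbase [ 0.547 -0.235  0.005] [ 0.556 -0.222  0.005]
timer [0.368 0.065 0.03 ] [0.363 0.051 0.03 ]
mill [ 0.77  -0.087  0.15 ] [ 0.766 -0.106  0.15 ]
spice [ 0.74  -0.186  0.1  ] [ 0.737 -0.189  0.1  ]
```

>>> {"name": "play_rows", "arguments": {"rows": [{"slide": [0.31, 0.272, -0.01], "delta_rot": [0, 0, 0], "fingers": 1}, {"slide": [0.31, 0.272, -0.01], "delta_rot": [0, 0, 0], "fingers": 1}, {"slide": [0.31, 0.272, -0.01], "delta_rot": [0, 0, 0], "fingers": 1}, {"slide": [0.31, 0.272, -0.01], "delta_rot": [0, 0, 0], "fingers": 1}, {"slide": [0.31, 0.272, -0.01], "delta_rot": [0, 0, 0], "fingers": 1}, {"slide": [0.31, 0.272, -0.01], "delta_rot": [0, 0, 0], "fingers": 1}, {"slide": [0.31, 0.272, -0.01], "delta_rot": [0, 0, 0], "fingers": 1}, {"slide": [0.31, 0.272, -0.01], "delta_rot": [0, 0, 0], "fingers": 1}]}}

```text
time_s: 1.25
tcp_pos: [0.4579, 0.2237, 0.2389]
eef_rot: [-180.0, -0.0, -16.9]
contact_force: [1.1, 0.2, -0.1]
gripper_width: 0.0876
gripper_force: 0.0
```

>>> {"name": "play_rows", "arguments": {"rows": [{"slide": [0, 0, 0], "delta_rot": [0, 0, 0], "fingers": 1}, {"slide": [0, 0, 0], "delta_rot": [0, 0, 0], "fingers": 1}]}}

```text
time_s: 1.5
tcp_pos: [0.4573, 0.2252, 0.2386]
eef_rot: [-180.0, 0.0, -17.0]
contact_force: [-0.8, 0.3, -0.4]
gripper_width: 0.0873
gripper_force: 0.0
```

```bash
cat >> h.py <<'E'
def to(x,y,z=None,yaw=None,p=None):
    s=r.get_state(); P=s['tcp_pos']; 
    from scipy.spatial.transform import Rotation as Ro
    R=Ro.from_euler('xyz',s['eef_rot'],degrees=True).as_matrix()
    d=np.array([x,y,P[2] if z is None else z])-P
    t=R.T@d/.15; print('at',P.round(4),s['eef_rot'].round(2),'slide',t.round(3),'minrows',np.linalg.norm(d)/.0625)
    if yaw is not None: print('rz total',round(-np.deg2rad((yaw-s['eef_rot'][2]+180)%360-180)/.08,2))
E
python3 - <<'E'
from h import *
import pickle
c=cap('wrist','lid.png'); pickle.dump(c,open('lid.pkl','wb'))
to(.586,0,.25)
print(c['C'],c['fx'])
E
```

```text
at [0.457  0.2259 0.2385] [-179.99    0.    -16.89] slide [ 1.26   1.191 -0.077] minrows 4.165347523414852
[0.52652309 0.20354806 0.39736798] 403.0693505861172
```

View pics/lid.png

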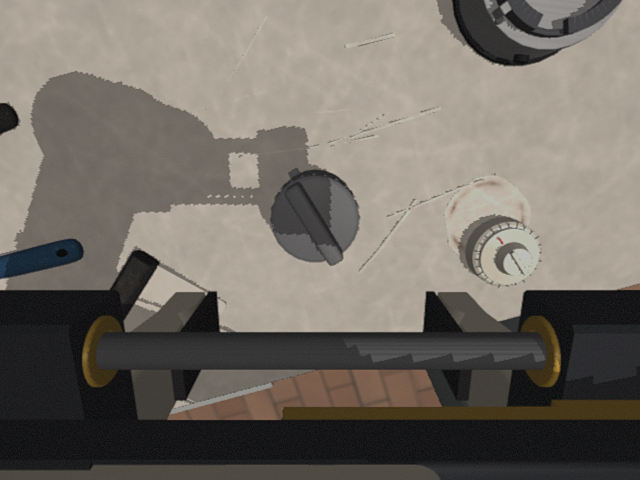

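The wrist view shows the lid centred near (315,215), with its bar running from about (293,180) to (336,260). Next I'll look at the grinder.

>>> {"name": "play_rows", "arguments": {"rows": [{"slide": [0.252, 0.238, 0], "delta_rot": [0, 0, 0], "fingers": 1}, {"slide": [0.252, 0.238, 0], "delta_rot": [0, 0, 0], "fingers": 1}, {"slide": [0.252, 0.238, 0], "delta_rot": [0, 0, 0], "fingers": 1}, {"slide": [0.252, 0.238, 0], "delta_rot": [0, 0, 0], "fingers": 1}, {"slide": [0.252, 0.238, 0], "delta_rot": [0, 0, 0], "fingers": 1}, {"slide": [0, 0, 0], "delta_rot": [0, 0, 0], "fingers": 1}, {"slide": [0, 0, 0], "delta_rot": [0, 0, 0], "fingers": 1}]}}

```text
time_s: 2.42
tcp_pos: [0.5861, 0.0009, 0.2382]
eef_rot: [180.0, 0.0, -16.8]
contact_force: [0.7, 0.4, -0.1]
gripper_width: 0.088
gripper_force: 0.0
```

```bash
python3 - <<'E'
from h import *
import pickle
c=cap('wrist','gr.png'); pickle.dump(c,open('gr.pkl','wb'))
to(.546,-.235,.25)
print(proj(c,[.586,0,.07]),proj(c,r.get_state()['tcp_pos']))
cv2.imwrite('pics/gr2.png',cv2.resize(c['image'][90:320,170:470],None,fx=2.6,fy=2.6,interpolation=cv2.INTER_CUBIC))
E
```

```text
at [0.586  0.0012 0.2384] [ 1.800e+02  2.000e-02 -1.679e+01] slide [ 0.2    1.585 -0.077] minrows 3.8376558595011616
[322.01749921 222.86784909] [319.92730216 309.02753369]
```

View pics/gr2.png

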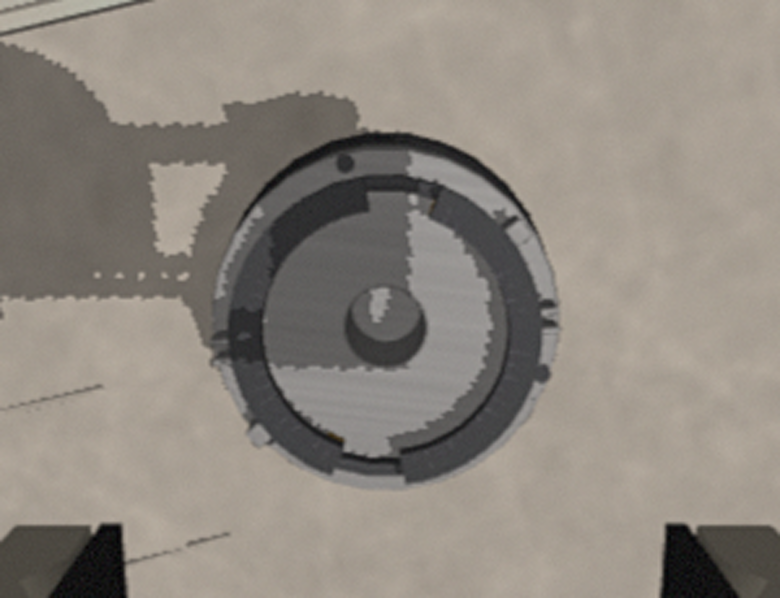

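The grinder crop shows:
- bore centre at about (386,327)
- upper gap centre at about (402,203), lower at about (371,460)
- broad ribs at (518,230) and (262,433)
- thin rib pairs at (548,312) and (222,345)

```bash
python3 - <<'E'
from h import *
import pickle
c=pickle.load(open('gr.pkl','rb'))
f=lambda u,v,z:onz(c,u/2.6+170-.3,v/2.6+90-.3,z)
b=f(386,327,.055);print('bore',b, 'dia',np.linalg.norm(f(345,327,.055)-f(427,327,.055)))
print('lip L/R',f(263,325,.07),f(510,325,.07),np.linalg.norm(f(263,325,.07)-f(510,325,.07)))
ang=lambda d:np.degrees(np.arctan2(d[1],d[0]))
for n,p,q,z in(('gap',(402,203),(371,460),.07),('pulse',(518,230),(262,433),.066),('lock',(548,312),(222,345),.066)):
    P=f(*p,z);Q=f(*q,z);print(n,P,Q,'mid',(P+Q)/2,'sep',np.linalg.norm(P-Q),'ang',ang(P-Q))
E
```

```text
bore [0.59002532 0.00223317 0.055     ] dia 0.02721203345995423
lip L/R [0.6048377  0.03837794 0.07      ] [ 0.5820981  -0.03657886  0.07      ] 0.07833013459251535
gap [ 0.62851322 -0.01479027  0.07      ] [0.55176982 0.01896672 0.07      ] mid [0.59014152 0.00208822 0.07      ] sep 0.083839628417739 ang -23.74317302208859
pulse [ 0.60967012 -0.04706826  0.066     ] [0.56994701 0.05114449 0.066     ] mid [0.58980856 0.00203811 0.066     ] sep 0.10594181884517452 ang -67.97864950468687
lock [ 0.58175474 -0.04950917  0.066     ] [0.60184626 0.05388474 0.066     ] mid [0.5918005  0.00218778 0.066     ] sep 0.10532791473260224 ang -100.99667662943217
```

>>> {"name": "play_rows", "arguments": {"rows": [{"slide": [0.05, 0.396, 0], "delta_rot": [0, 0, 0], "fingers": 1}, {"slide": [0.05, 0.396, 0], "delta_rot": [0, 0, 0], "fingers": 1}, {"slide": [0.05, 0.396, 0], "delta_rot": [0, 0, 0], "fingers": 1}, {"slide": [0.05, 0.396, 0], "delta_rot": [0, 0, 0], "fingers": 1}, {"slide": [0, 0, 0], "delta_rot": [0, 0, 0], "fingers": 1}, {"slide": [0, 0, 0], "delta_rot": [0, 0, 0], "fingers": 1}]}}

```text
time_s: 3.22
tcp_pos: [0.5461, -0.2352, 0.2388]
eef_rot: [-180.0, -0.0, -16.8]
contact_force: [0.2, 0.1, -0.4]
gripper_width: 0.0878
gripper_force: 0.0
```

```bash
python3 - <<'E'
from h import *
import pickle
c=cap('wrist','sp.png'); pickle.dump(c,open('sp.pkl','wb'))
print(r.get_state()['tcp_pos'],r.get_state()['eef_rot'],proj(c,[.546,-.235,.088]))
u,v=map(int,proj(c,[.546,-.235,.06])); u-=70;v-=60;print(u,v)
cv2.imwrite('pics/sp2.png',cv2.resize(c['image'][v:v+120,u:u+140],None,fx=5,fy=5,interpolation=cv2.INTER_CUBIC))
E
```

```text
[ 0.54627932 -0.23476064  0.23876266] [-1.79983832e+02 -2.06115817e-02 -1.67866693e+01] [320.83148304 228.22660137]
250 160
```

View pics/sp2.png

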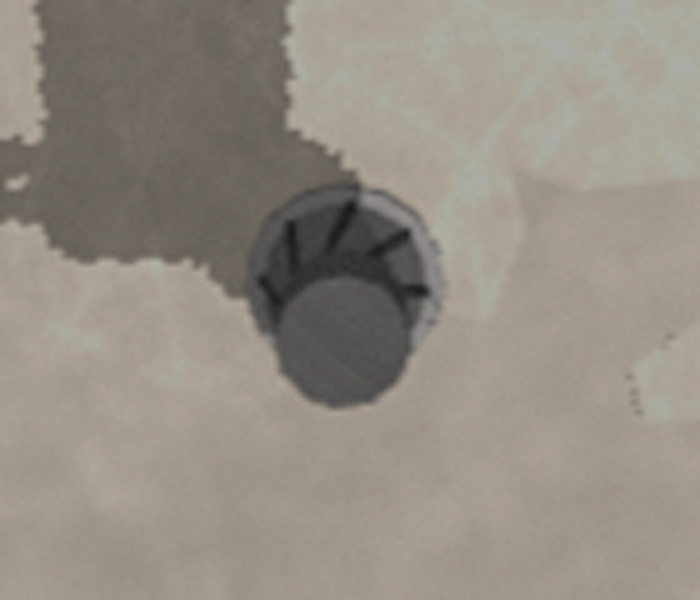

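Spindle head centre sits at crop (344,341), flange centre at (345,280).

```bash
python3 - <<'E'
from h import *
import pickle
c=pickle.load(open('sp.pkl','rb'))
f=lambda u,v,z:onz(c,u/5+250-.4,v/5+160-.4,z)
h=f(344,341,.088);print(h,np.linalg.norm(f(278,341,.088)-f(410,341,.088)))
print(f(345,280,.042),np.linalg.norm(f(247,280,.042)-f(443,280,.042)))
to(h[0],h[1],.064)
E
```

```text
[ 0.54688591 -0.23326722  0.088     ] 0.020797695378111186
[ 0.54741024 -0.23324788  0.042     ] 0.035170840062907105
at [ 0.5463 -0.2348  0.2388] [-1.7998e+02 -2.0000e-02 -1.6790e+01] slide [ 1.000e-03 -1.000e-02  1.165e+00] minrows 2.7963215514721993
```

>>> {"name": "play_rows", "arguments": {"rows": [{"slide": [0.001, -0.01, 0.3], "delta_rot": [0, 0, 0], "fingers": 1}, {"slide": [0, 0, 0.3], "delta_rot": [0, 0, 0], "fingers": 1}, {"slide": [0, 0, 0.3], "delta_rot": [0, 0, 0], "fingers": 0.5}, {"slide": [0, 0, 0.2], "delta_rot": [0, 0, 0], "fingers": 0.5}, {"slide": [0, 0, 0.065], "delta_rot": [0, 0, 0], "fingers": 0.2}, {"slide": [0, 0, 0], "delta_rot": [0, 0, 0], "fingers": -1}, {"slide": [0, 0, 0], "delta_rot": [0, 0, 0], "fingers": -1}, {"slide": [0, 0, 0], "delta_rot": [0, 0, 0], "fingers": -1}], "squeeze": 25}}

```text
time_s: 4.28
tcp_pos: [0.5473, -0.2349, 0.0652]
eef_rot: [-180.0, -0.1, -16.9]
contact_force: [-0.4, -0.4, 0.1]
gripper_width: 0.0332
gripper_force: 0.0
```

>>> {"name": "play_rows", "arguments": {"rows": [{"slide": [0, 0, 0], "delta_rot": [0, 0, 0], "fingers": -1}, {"slide": [0, 0, 0], "delta_rot": [0, 0, 0], "fingers": -1}]}}

```text
time_s: 4.53
tcp_pos: [0.547, -0.2351, 0.0645]
eef_rot: [-180.0, -0.1, -16.9]
contact_force: [0.8, 1.2, 2.8]
gripper_width: 0.0211
gripper_force: 25.0
```

>>> {"name": "play_rows", "arguments": {"rows": [{"slide": [0, 0, -0.25], "delta_rot": [0, 0, 0], "fingers": -1}, {"slide": [0, 0, -0.25], "delta_rot": [0, 0, 0], "fingers": -1}, {"slide": [0, 0, -0.25], "delta_rot": [0, 0, 0], "fingers": -1}, {"slide": [0, 0, 0], "delta_rot": [0, 0, 0], "fingers": -1}]}}

```text
time_s: 5.03
tcp_pos: [0.5482, -0.2354, 0.1796]
eef_rot: [-180.0, -0.3, -16.9]
contact_force: [-0.2, -0.3, -2.1]
gripper_width: 0.021
gripper_force: 25.0
```

```bash
python3 - <<'E'
from h import *
to(.5900,.0021,.16)
E
```

```text
at [ 0.5482 -0.2354  0.1796] [-179.96   -0.33  -16.88] slide [-0.194 -1.596  0.131] minrows 3.871318286727176
```

>>> {"name": "play_rows", "arguments": {"rows": [{"slide": [-0.039, -0.319, 0], "delta_rot": [0, 0, 0], "fingers": -1}, {"slide": [-0.039, -0.319, 0], "delta_rot": [0, 0, 0], "fingers": -1}, {"slide": [-0.039, -0.319, 0], "delta_rot": [0, 0, 0], "fingers": -1}, {"slide": [-0.039, -0.319, 0], "delta_rot": [0, 0, 0], "fingers": -1}, {"slide": [-0.038, -0.32, 0.13], "delta_rot": [0, 0, 0], "fingers": -1}, {"slide": [0, 0, 0], "delta_rot": [0, 0, 0], "fingers": -1}, {"slide": [0, 0, 0], "delta_rot": [0, 0, 0], "fingers": -1}]}}

```text
time_s: 5.9
tcp_pos: [0.5876, 0.0026, 0.1558]
eef_rot: [179.9, 0.1, -16.9]
contact_force: [-0.4, 0.3, -1.1]
gripper_width: 0.0211
gripper_force: 25.0
```

```bash
python3 - <<'E'
from h import *
to(.5900,.0021,.125)
c=cap('wrist')
cv2.imwrite('pics/ins.png',cv2.resize(c['image'][60:360,170:470],None,fx=2,fy=2,interpolation=cv2.INTER_CUBIC))
z=r.get_state()['tcp_pos'][2]
print(proj(c,[.59,.0021,z+.024]),proj(c,[.59,.0021,z-.024]),proj(c,[.59,.0021,.055]))
E
```

```text
at [0.5876 0.0026 0.1558] [ 1.7994e+02  9.0000e-02 -1.6850e+01] slide [ 0.017 -0.002  0.206] minrows 0.4949846549791997
[319.75557977 330.22714999] [320.05252548 283.13478839] [320.31646823 241.27633691]
```

View pics/ins.png

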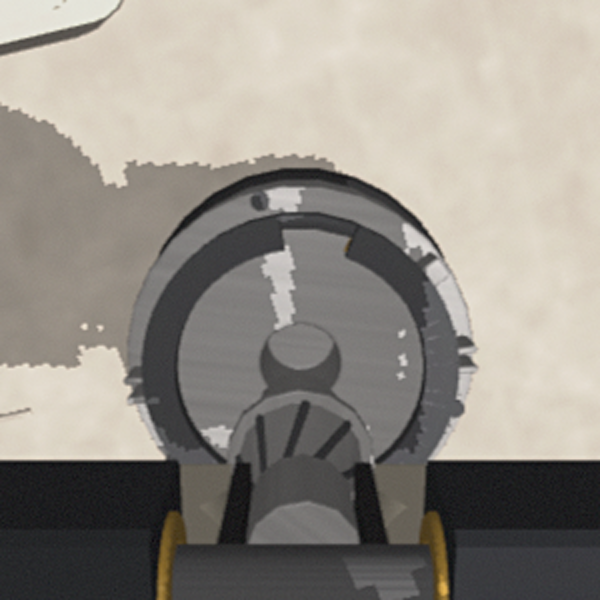

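The spindle hangs upright. The bore is at crop (301,362), matching its prediction, and the flange's upper edge is at about (301,391).

```bash
python3 - <<'E'
from h import *
c=cap('wrist');s=r.get_state();P=s['tcp_pos'];print(P)
y=np.deg2rad(-16.85);ax=np.array([np.cos(y),np.sin(y),0]);ay=np.array([np.sin(y),-np.cos(y),0])
q=P+[0,0,-.022]
for d in(ax,-ay,ay):print((proj(c,q+.018*d)-[170,60])*2)
to(.59,.0021,.1)
E
```

```text
[0.58796225 0.00180668 0.15661734]
[301.93081396 385.79770725]
[227.03263814 457.7787919 ]
[377.12915757 457.54319997]
at [0.588  0.0018 0.1566] [ 1.7998e+02  2.0000e-02 -1.6940e+01] slide [ 0.013 -0.006  0.377] minrows 0.9064762104470943
```

>>> {"name": "play_rows", "arguments": {"rows": [{"slide": [0.016, -0.006, 0.12], "delta_rot": [0, 0, 0], "fingers": -1}, {"slide": [0, 0, 0.1], "delta_rot": [0, 0, 0], "fingers": -1}, {"slide": [0, 0, 0.03], "delta_rot": [0, 0, 0], "fingers": -1}, {"slide": [0, 0, 0.03], "delta_rot": [0, 0, 0], "fingers": -1}, {"slide": [0, 0, 0.02], "delta_rot": [0, 0, 0], "fingers": -1}, {"slide": [0, 0, 0], "delta_rot": [0, 0, 0], "fingers": -1}]}}

```text
time_s: 6.75
tcp_pos: [0.5904, 0.0023, 0.1117]
eef_rot: [180.0, 0.0, -16.9]
contact_force: [-0.0, -4.0, -1.7]
gripper_width: 0.0217
gripper_force: 24.9
```

>>> {"name": "play_rows", "arguments": {"rows": [{"slide": [0, 0.004, 0.05], "delta_rot": [0, 0, 0], "fingers": -1}, {"slide": [0, 0, 0.05], "delta_rot": [0, 0, 0], "fingers": -1}, {"slide": [0, 0, 0.05], "delta_rot": [0, 0, 0], "fingers": -1}, {"slide": [0, 0, 0.04], "delta_rot": [0, 0, 0], "fingers": -1}, {"slide": [0, 0, 0.01], "delta_rot": [0, 0, 0], "fingers": -1}, {"slide": [0, 0, 0], "delta_rot": [0, 0, 0], "fingers": -1}]}}

```text
time_s: 7.5
tcp_pos: [0.5905, 0.0022, 0.0816]
eef_rot: [180.0, 0.0, -16.9]
contact_force: [0.4, -3.2, -0.7]
gripper_width: 0.0213
gripper_force: 24.9
```

Nearly home; press until it contacts.

>>> {"name": "play_rows", "arguments": {"rows": [{"slide": [0, 0, 0.012], "delta_rot": [0, 0, 0], "fingers": -1}, {"slide": [0, 0, 0.012], "delta_rot": [0, 0, 0], "fingers": -1}, {"slide": [0, 0, 0], "delta_rot": [0, 0, 0], "fingers": -1}]}}

```text
time_s: 7.88
tcp_pos: [0.5912, 0.0024, 0.0811]
eef_rot: [-180.0, -0.1, -16.8]
contact_force: [-8.5, -3.0, 22.6]
gripper_width: 0.0212
gripper_force: 25.0
```

Contact at the home height. Release and rise.

>>> {"name": "play_rows", "arguments": {"rows": [{"slide": [0, 0, -0.015], "delta_rot": [0, 0, 0], "fingers": -1}, {"slide": [0, 0, 0], "delta_rot": [0, 0, 0], "fingers": 0.3}, {"slide": [0, 0, 0], "delta_rot": [0, 0, 0], "fingers": 0.3}, {"slide": [0, 0, -0.1], "delta_rot": [0, 0, 0], "fingers": 0.3}, {"slide": [0, 0, -0.3], "delta_rot": [0, 0, 0], "fingers": 1}, {"slide": [0, 0, -0.35], "delta_rot": [0, 0, 0], "fingers": 1}, {"slide": [0, 0, -0.3], "delta_rot": [0, 0, 0], "fingers": 1}]}}

```text
time_s: 8.75
tcp_pos: [0.5909, 0.0023, 0.2412]
eef_rot: [-179.9, -0.1, -16.9]
contact_force: [1.4, 0.9, -0.6]
gripper_width: 0.0761
gripper_force: 0.0
```

```bash
python3 - <<'E'
from h import *
to(.455,.222,.20)
c=pickle=None
import pickle
c=cap('wrist'); im=c['image']
P=[proj(c,[.59,.0021,z]) for z in(.105,.059)]; print(P)
u,v=P[0]; a=cv2.resize(im[int(v)-70:int(v)+70,int(u)-70:int(u)+70],(560,560),interpolation=cv2.INTER_CUBIC)
print(int(u)-70,int(v)-70)
l=pickle.load(open('lid.pkl','rb'))['image']; b=cv2.resize(l[160:275,260:375],(560,560),interpolation=cv2.INTER_CUBIC)
cv2.imwrite('pics/pair.png',cv2.resize(np.hstack([a,b]),(800,400),interpolation=cv2.INTER_AREA))
E
```

```text
at [0.5909 0.0023 0.2412] [-1.7994e+02 -1.1000e-01 -1.6880e+01] slide [-1.293 -1.138  0.273] minrows 4.185920687032123
[array([321.68811817, 233.79540157]), array([321.71545615, 220.99696181])]
251 163
```

View pics/pair.png

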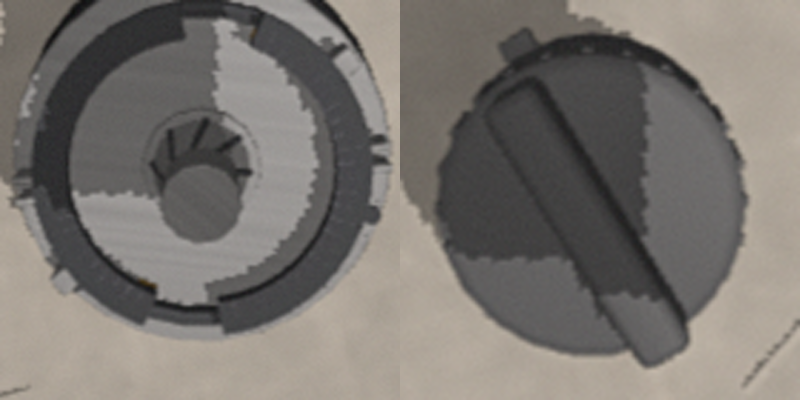

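The left half shows the spindle home: flange concentric in the bore, head centre at (201,203), as predicted. The right half shows the lid's bar top running from (512,97) to (665,352).

```bash
python3 - <<'E'
from h import *
import pickle
c=pickle.load(open('lid.pkl','rb'))
f=lambda u,v,z:onz(c,(u-400)*.2875+260-.3,v*.2875+160-.3,z)
P=f(512,97,.086);Q=f(665,352,.086);d=P-Q
print(P,Q,(P+Q)/2,np.linalg.norm(d),np.degrees(np.arctan2(d[1],d[0])))
# top disc, z .062
L=f(438,205,.055);Rr=f(745,205,.055);print((L+Rr)/2,np.linalg.norm(L-Rr))
g=f(516,45,.006);print('lug',g)
print(r.get_state()['joints'].round(1))
M=(P+Q)/2; to(M[0],M[1],.17,yaw=np.degrees(np.arctan2(d[1],d[0])))
E
```

```text
[0.49401929 0.23739865 0.086     ] [0.4271927  0.22177356 0.086     ] [0.460606  0.2295861 0.086    ] 0.06862897647369337 13.160216613031855
[0.45950329 0.23021166 0.055     ] 0.07641616166122041
lug [0.49894222 0.24058124 0.006     ]
[ 19.2  11.8  -8.7   0.2 -68.9  53.9]
at [0.5937 0.0023 0.2479] [-179.77   -0.58  -16.83] slide [-1.293 -1.192  0.511] minrows 4.394727179765935
rz total -6.54
```

>>> {"name": "play_rows", "arguments": {"rows": [{"slide": [-0.258, -0.238, 0.06], "delta_rot": [0, 0, 0], "fingers": 1}, {"slide": [-0.258, -0.238, 0.06], "delta_rot": [0, 0, 0], "fingers": 1}, {"slide": [-0.258, -0.238, 0.06], "delta_rot": [0, 0, 0], "fingers": 1}, {"slide": [-0.258, -0.238, 0.06], "delta_rot": [0, 0, 0], "fingers": 1}, {"slide": [-0.258, -0.238, 0.06], "delta_rot": [0, 0, 0], "fingers": 1}, {"slide": [0, 0, 0], "delta_rot": [0, 0, -1], "fingers": 1}, {"slide": [0, 0, 0], "delta_rot": [0, 0, -1], "fingers": 1}, {"slide": [0, 0, 0], "delta_rot": [0, 0, -1], "fingers": 1}]}}

```text
time_s: 9.8
tcp_pos: [0.4573, 0.2298, 0.1937]
eef_rot: [-180.0, -0.0, -2.9]
contact_force: [-0.2, 0.3, 0.1]
gripper_width: 0.087
gripper_force: 0.0
```

>>> {"name": "play_rows", "arguments": {"rows": [{"slide": [0, 0, 0], "delta_rot": [0, 0, -1], "fingers": 1}, {"slide": [0, 0, 0], "delta_rot": [0, 0, -1], "fingers": 1}, {"slide": [0, 0, 0], "delta_rot": [0, 0, -1], "fingers": 1}, {"slide": [0, 0, 0], "delta_rot": [0, 0, -0.54], "fingers": 1}, {"slide": [0, 0, 0], "delta_rot": [0, 0, 0], "fingers": 1}, {"slide": [0, 0, 0], "delta_rot": [0, 0, 0], "fingers": 1}]}}

```text
time_s: 10.55
tcp_pos: [0.4574, 0.2293, 0.1933]
eef_rot: [-180.0, -0.0, 13.0]
contact_force: [0.8, 0.4, 0.4]
gripper_width: 0.0878
gripper_force: 0.0
```

```bash
python3 - <<'E'
from h import *
import pickle
c=cap('wrist'); pickle.dump(c,open('lid2.pkl','wb'))
u,v=map(int,proj(c,[.4606,.2296,.086])); u-=75;v-=75; print(u,v)
cv2.imwrite('pics/lid2.png',cv2.resize(c['image'][v:v+150,u:u+150],None,fx=4,fy=4,interpolation=cv2.INTER_CUBIC))
to(.4606,.2296,.065,yaw=13.16)
for p in([.49402,.2374,.086],[.42719,.22177,.086]):print((proj(c,p)-[u,v])*4)
E
```

```text
247 163
at [0.4573 0.2293 0.1932] [-1.7999e+02 -2.0000e-02  1.3040e+01] slide [0.021 0.003 0.855] minrows 2.0524583593923182
rz total -0.03
[302.43976126  98.97641879]
[303.25786982 489.11520247]
```

View pics/lid2.png

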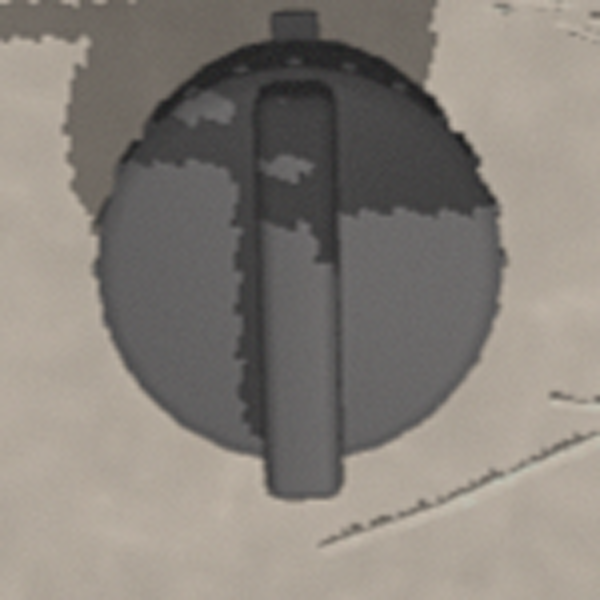

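The bar leans about 1.4° further, its upper end at (296,95) and lower end at (305,495). The lug is at (295,25). I'll correct the yaw and descend.

>>> {"name": "play_rows", "arguments": {"rows": [{"slide": [0.021, 0, 0.25], "delta_rot": [0, 0, -0.28], "fingers": 0.3}, {"slide": [0, 0, 0.25], "delta_rot": [0, 0, 0], "fingers": 0.2}, {"slide": [0, 0, 0.2], "delta_rot": [0, 0, 0], "fingers": 0}, {"slide": [0, 0, 0.1], "delta_rot": [0, 0, 0], "fingers": 0}, {"slide": [0, 0, 0.04], "delta_rot": [0, 0, 0], "fingers": 0}, {"slide": [0, 0, 0], "delta_rot": [0, 0, 0], "fingers": -1}, {"slide": [0, 0, 0], "delta_rot": [0, 0, 0], "fingers": -1}, {"slide": [0, 0, 0], "delta_rot": [0, 0, 0], "fingers": -1}], "squeeze": 45}}

```text
time_s: 11.6
tcp_pos: [0.4607, 0.2303, 0.0678]
eef_rot: [-180.0, -0.1, 14.4]
contact_force: [0.5, -0.5, -0.7]
gripper_width: 0.0191
gripper_force: 0.0
```

>>> {"name": "play_rows", "arguments": {"rows": [{"slide": [0, 0, 0], "delta_rot": [0, 0, 0], "fingers": -1}, {"slide": [0, 0, 0], "delta_rot": [0, 0, 0], "fingers": -1}]}}

```text
time_s: 11.85
tcp_pos: [0.4606, 0.23, 0.0674]
eef_rot: [-180.0, -0.0, 14.4]
contact_force: [-0.5, -2.1, 3.6]
gripper_width: 0.0138
gripper_force: 45.0
```

>>> {"name": "play_rows", "arguments": {"rows": [{"slide": [0, 0, -0.15], "delta_rot": [0, 0, 0], "fingers": -1}, {"slide": [0, 0, -0.25], "delta_rot": [0, 0, 0], "fingers": -1}, {"slide": [0, 0, -0.25], "delta_rot": [0, 0, 0], "fingers": -1}, {"slide": [0, 0, -0.25], "delta_rot": [0, 0, 0], "fingers": -1}, {"slide": [0, 0, 0], "delta_rot": [0, 0, 0], "fingers": -1}]}}

```text
time_s: 12.48
tcp_pos: [0.4615, 0.231, 0.2048]
eef_rot: [-179.8, -0.3, 14.4]
contact_force: [0.0, -0.2, -2.6]
gripper_width: 0.0138
gripper_force: 45.0
```

>>> {"name": "play_rows", "arguments": {"rows": [{"slide": [0, 0, 0], "delta_rot": [0, 0, 1], "fingers": -1}, {"slide": [0, 0, 0], "delta_rot": [0, 0, 1], "fingers": -1}, {"slide": [0, 0, 0], "delta_rot": [0, 0, 1], "fingers": -1}, {"slide": [0, 0, 0], "delta_rot": [0, 0, 1], "fingers": -1}, {"slide": [0, 0, 0], "delta_rot": [0, 0, 1], "fingers": -1}, {"slide": [0, 0, 0], "delta_rot": [0, 0, 1], "fingers": -1}, {"slide": [0, 0, 0], "delta_rot": [0, 0, 1], "fingers": -1}, {"slide": [0, 0, 0], "delta_rot": [0, 0, 1], "fingers": -1}]}}

```text
time_s: 13.48
tcp_pos: [0.4596, 0.2295, 0.2005]
eef_rot: [179.9, 0.1, -22.5]
contact_force: [0.3, -0.6, -1.2]
gripper_width: 0.0137
gripper_force: 45.0
```

```bash
python3 - <<'E'
from h import *
to(.590,.0021,.2,yaw=-23.2)
E
```

```text
at [0.4596 0.2295 0.2005] [ 1.7989e+02  7.0000e-02 -2.2470e+01] slide [1.383 1.069 0.004] minrows 4.193770515027989
rz total 0.16
```

>>> {"name": "play_rows", "arguments": {"rows": [{"slide": [0.23, 0.178, 0], "delta_rot": [0, 0, 0], "fingers": -1}, {"slide": [0.23, 0.178, 0], "delta_rot": [0, 0, 0], "fingers": -1}, {"slide": [0.23, 0.178, 0], "delta_rot": [0, 0, 0], "fingers": -1}, {"slide": [0.23, 0.178, 0], "delta_rot": [0, 0, 0], "fingers": -1}, {"slide": [0.23, 0.178, 0], "delta_rot": [0, 0, 0], "fingers": -1}, {"slide": [0.233, 0.179, 0], "delta_rot": [0, 0, 0.18], "fingers": -1}, {"slide": [0, 0, 0], "delta_rot": [0, 0, 0], "fingers": -1}, {"slide": [0, 0, 0], "delta_rot": [0, 0, 0], "fingers": -1}]}}

```text
time_s: 14.48
tcp_pos: [0.5907, 0.0027, 0.2006]
eef_rot: [179.9, 0.1, -23.2]
contact_force: [-0.3, -0.5, -0.6]
gripper_width: 0.0135
gripper_force: 45.0
```

```bash
python3 - <<'E'
from h import *
c=cap('wrist')
to(.590,.0021,.14,yaw=-23.2)
P=r.get_state()['tcp_pos']; z0=P[2]-.067
y=np.deg2rad(-23.2);ax=np.array([np.cos(y),np.sin(y),0])
for p in([.59,.0021,.07]+.0395*ax,P+[0,0,-.067]+.0435*ax,P+[0,0,-.005]+.036*ax): print(proj(c,p)-[160,0])
cv2.imwrite('pics/ent.png',cv2.resize(c['image'][0:320,160:480],None,fx=1.8,fy=1.8,interpolation=cv2.INTER_CUBIC))
E
```

```text
at [0.5907 0.0032 0.201 ] [ 1.7996e+02  8.0000e-02 -2.3120e+01] slide [-0.001  0.008  0.407] minrows 0.9763672170233795
rz total 0.02
[161.60166973 180.61619015]
[159.51696001 186.46357997]
[159.02794406 224.24067272]
```

View pics/ent.png

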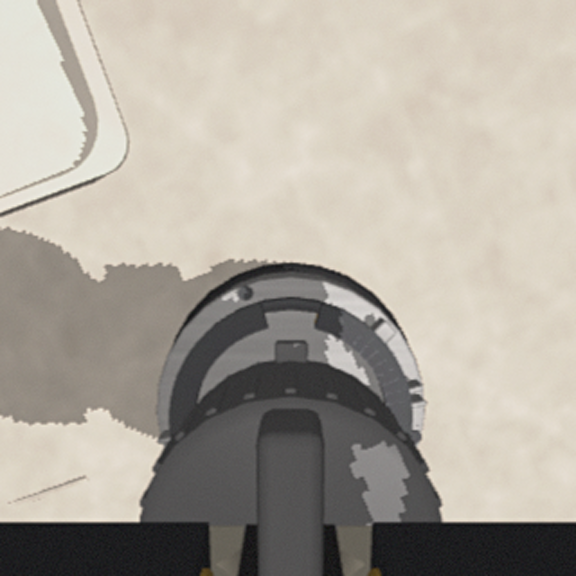

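The lug at (291,350) lines up with the gap, centred near (292,320). I'll shift by about a millimetre and lower.

>>> {"name": "play_rows", "arguments": {"rows": [{"slide": [0.005, 0.005, 0.12], "delta_rot": [0, 0, 0.02], "fingers": -1}, {"slide": [0, 0, 0.14], "delta_rot": [0, 0, 0], "fingers": -1}, {"slide": [0, 0, 0.1], "delta_rot": [0, 0, 0], "fingers": -1}, {"slide": [0, 0, 0.04], "delta_rot": [0, 0, 0], "fingers": -1}, {"slide": [0, 0, 0.03], "delta_rot": [0, 0, 0], "fingers": -1}, {"slide": [0, 0, 0], "delta_rot": [0, 0, 0], "fingers": -1}]}}

```text
time_s: 15.28
tcp_pos: [0.592, 0.002, 0.1376]
eef_rot: [-180.0, -0.0, -23.2]
contact_force: [-0.6, 0.2, -1.3]
gripper_width: 0.0136
gripper_force: 45.0
```

>>> {"name": "play_rows", "arguments": {"rows": [{"slide": [0, 0, 0.02], "delta_rot": [0, 0, 0], "fingers": -1}, {"slide": [0, 0, 0.02], "delta_rot": [0, 0, 0], "fingers": -1}, {"slide": [0, 0, 0], "delta_rot": [0, 0, 0], "fingers": -1}]}}

```text
time_s: 15.65
tcp_pos: [0.5917, 0.0018, 0.1313]
eef_rot: [180.0, 0.0, -23.2]
contact_force: [-0.4, 0.6, -1.2]
gripper_width: 0.0141
gripper_force: 45.0
```

Underside at about 64 mm with no contact, so it is passing the lip. Continue.

>>> {"name": "play_rows", "arguments": {"rows": [{"slide": [0, 0, 0.025], "delta_rot": [0, 0, 0], "fingers": -1}, {"slide": [0, 0, 0.025], "delta_rot": [0, 0, 0], "fingers": -1}, {"slide": [0, 0, 0.01], "delta_rot": [0, 0, 0], "fingers": -1}, {"slide": [0, 0, 0], "delta_rot": [0, 0, 0], "fingers": -1}]}}

```text
time_s: 16.15
tcp_pos: [0.5917, 0.0017, 0.1226]
eef_rot: [180.0, 0.0, -23.2]
contact_force: [-0.8, -1.2, 1.2]
gripper_width: 0.0142
gripper_force: 45.0
```

>>> {"name": "play_rows", "arguments": {"rows": [{"slide": [0, 0, 0.01], "delta_rot": [0, 0, 0], "fingers": -1}, {"slide": [0, 0, 0], "delta_rot": [0, 0, 0], "fingers": -1}]}}

```text
time_s: 16.4
tcp_pos: [0.5918, 0.0016, 0.1225]
eef_rot: [180.0, -0.0, -23.2]
contact_force: [-6.3, -0.1, 12.6]
gripper_width: 0.0137
gripper_force: 45.0
```

Fully down. Twist clockwise in stages.

>>> {"name": "play_rows", "arguments": {"rows": [{"slide": [-0.003, 0, -0.005], "delta_rot": [0, 0, 0.6], "fingers": -1}, {"slide": [0, 0, 0], "delta_rot": [0, 0, 0.8], "fingers": -1}, {"slide": [0, 0, 0], "delta_rot": [0, 0, 0.8], "fingers": -1}, {"slide": [0, 0, 0], "delta_rot": [0, 0, 0.8], "fingers": -1}, {"slide": [0, 0, 0], "delta_rot": [0, 0, 0.8], "fingers": -1}, {"slide": [0, 0, 0], "delta_rot": [0, 0, 0.8], "fingers": -1}, {"slide": [0, 0, 0], "delta_rot": [0, 0, 0], "fingers": -1}], "squeeze": 55}}

```text
time_s: 17.27
tcp_pos: [0.5919, 0.002, 0.1224]
eef_rot: [-180.0, -0.1, -44.3]
contact_force: [-1.2, -1.1, 6.3]
gripper_width: 0.0135
gripper_force: 55.0
```

```bash
python3 - <<'E'
from h import *
s=r.get_state();print(s['moment'].round(3),s['contact_force'].round(1))
to(.59,.002,yaw=-68.2)
E
```

```text
[-0.241  0.496 -0.037] [-1.2 -1.1  6.3]
at [0.5919 0.002  0.1224] [-1.7995e+02 -5.0000e-02 -4.4260e+01] slide [-0.009  0.009 -0.   ] minrows 0.03102195790856403
rz total 5.22
```

>>> {"name": "play_rows", "arguments": {"rows": [{"slide": [0, 0, 0], "delta_rot": [0, 0, 0.8], "fingers": -1}, {"slide": [0, 0, 0], "delta_rot": [0, 0, 0.8], "fingers": -1}, {"slide": [0, 0, 0], "delta_rot": [0, 0, 0.8], "fingers": -1}, {"slide": [0, 0, 0], "delta_rot": [0, 0, 0.8], "fingers": -1}, {"slide": [0, 0, 0], "delta_rot": [0, 0, 0.8], "fingers": -1}, {"slide": [0, 0, 0], "delta_rot": [0, 0, 0.8], "fingers": -1}, {"slide": [0, 0, 0], "delta_rot": [0, 0, 0.4], "fingers": -1}, {"slide": [0, 0, 0], "delta_rot": [0, 0, 0], "fingers": -1}]}}

```text
time_s: 18.27
tcp_pos: [0.5919, 0.0019, 0.1225]
eef_rot: [-179.9, -0.0, -68.0]
contact_force: [-2.4, -1.2, 5.1]
gripper_width: 0.0137
gripper_force: 55.0
```

```bash
python3 - <<'E'
from h import *
c=cap('wrist'); s=r.get_state();print(s['moment'].round(3),s['contact_force'].round(1))
to(.59,.002,yaw=-68.2)
cv2.imwrite('pics/fin.png',cv2.resize(c['image'][60:320,180:440],None,fx=2.3,fy=2.3,interpolation=cv2.INTER_CUBIC))
y=np.deg2rad(-68.2)
print((proj(c,np.array([.59,.0021,.066])+.052*np.array([np.cos(y),np.sin(y),0]))-[180,60])*2.3)
E
```

```text
[-0.095  0.627  0.109] [-2.2 -0.5  5.2]
at [0.5919 0.002  0.1225] [-1.7994e+02 -3.0000e-02 -6.8020e+01] slide [-0.005  0.012 -0.   ] minrows 0.030369454819151265
rz total 0.04
[327.29813332 266.06923054]
```

View pics/fin.png

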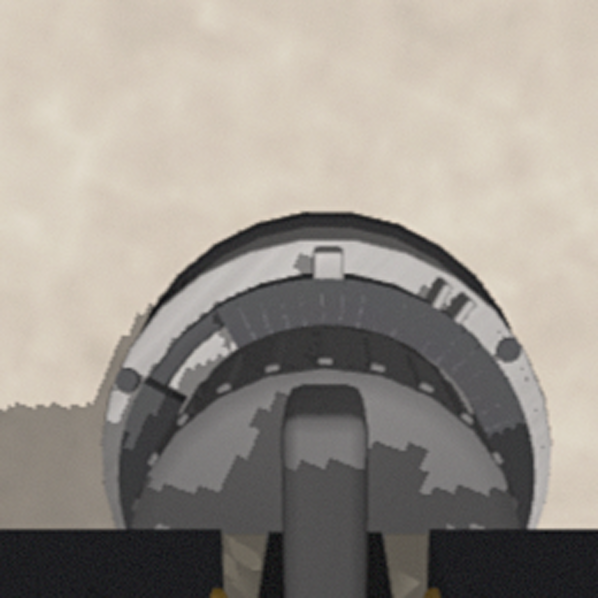

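The bar end at (325,390) points at the broad rib at (328,262), with the thin rib pair well to the right at (448,297). The measured moment, about 0.11 N m, matches the spring at pulse. I'll hold briefly, then hand in.

>>> {"name": "play_rows", "arguments": {"rows": [{"slide": [0, 0, 0], "delta_rot": [0, 0, 0.04], "fingers": -1}, {"slide": [0, 0, 0], "delta_rot": [0, 0, 0], "fingers": -1}, {"slide": [0, 0, 0], "delta_rot": [0, 0, 0], "fingers": -1}, {"slide": [0, 0, 0], "delta_rot": [0, 0, 0], "fingers": -1}]}}

```text
time_s: 18.82
tcp_pos: [0.5919, 0.002, 0.1225]
eef_rot: [-179.9, -0.0, -68.2]
contact_force: [-1.8, -0.4, 6.2]
gripper_width: 0.0134
gripper_force: 55.0
```

```bash
python3 -c "
from plant import r
s=r.get_state();print(s['eef_rot'],s['moment'],s['tcp_pos']);print(r.close_job())"
```

```text
[-1.79940683e+02 -3.36333216e-02 -6.81885936e+01] [-0.11546147  0.61319559  0.1952501 ] [0.5918925  0.00195742 0.12247976]
the job is handed in; nothing more can be done
None
```

The spindle stands fully home and released, the lid is fully down and still gripped at the pulse position, and I handed the job in at about 19 s; no verdict was returned.

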